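Count to the third bay and push the module home

TASK

Run a fingertip along the top of the module frame's rear rail, starting on the red end plate and passing over the first and then the second black divider, counting every gap, filled or empty: the gap just beyond that second divider is the third. Then push the loose blue-topped module along the bench into that third gap, square and fully home against the rail, keeping it flat on the bench and never picking it up. Leave the two seated modules, the bottle and the screwdriver where they are.

Things in the scene. Friction and masses are not known exactly. Their poses are not given: they have to be found in the camera images.
- frame: Rear rail, fixed: aluminium bar 344 mm long (its y), 26 mm deep, 42 mm high. Origin at bench level, middle of its front face (towards the robot); x points away from the robot (rail at x 0 to +26 mm), y to the robot's left, z up. Turned up to 5 degrees. Two end plates and five dividers reach from it to -x, parallel to x, making six gaps open above and to the front; the bench is their floor.
- end_red: Red end plate, fixed, at one end of the rail (left or right varies; 162 mm from its middle): 6 mm thick, 36 mm high, reaching 70 mm in front of the rail. Over the rail it has a low roof-shaped ridge along x (0 to 26 mm) at y 0, 16 mm wide, crest 43.6 mm high, 1.6 mm above the rail. Origin at bench level, rail's front face, mid-thickness; axes as the frame's. The first gap is beside it.
- end_grey: Grey end plate at the other end of the rail, same shape, same origin.
- divider1: Black divider 1 of five counted from the robot's left (+y), fixed: 4 mm thick, 32 mm high, reaching 70 mm in front of the rail, rounded nose, and the same ridge over the rail as the end plates (crest 43.6 mm). Origin at bench level, rail's front face, mid-thickness; axes as the frame's. About 54 mm apart, each up to 3 mm off: gaps 44 to 56 mm wide.
- divider2: Black divider 2 of five counted from the robot's left (+y), fixed: 4 mm thick, 32 mm high, reaching 70 mm in front of the rail, rounded nose, and the same ridge over the rail as the end plates (crest 43.6 mm). Origin at bench level, rail's front face, mid-thickness; axes as the frame's. About 54 mm apart, each up to 3 mm off: gaps 44 to 56 mm wide.
- divider3: Black divider 3 of five counted from the robot's left (+y), fixed: 4 mm thick, 32 mm high, reaching 70 mm in front of the rail, rounded nose, and the same ridge over the rail as the end plates (crest 43.6 mm). Origin at bench level, rail's front face, mid-thickness; axes as the frame's. About 54 mm apart, each up to 3 mm off: gaps 44 to 56 mm wide.
- divider4: Black divider 4 of five counted from the robot's left (+y), fixed: 4 mm thick, 32 mm high, reaching 70 mm in front of the rail, rounded nose, and the same ridge over the rail as the end plates (crest 43.6 mm). Origin at bench level, rail's front face, mid-thickness; axes as the frame's. About 54 mm apart, each up to 3 mm off: gaps 44 to 56 mm wide.
- divider5: Black divider 5 of five counted from the robot's left (+y), fixed: 4 mm thick, 32 mm high, reaching 70 mm in front of the rail, rounded nose, and the same ridge over the rail as the end plates (crest 43.6 mm). Origin at bench level, rail's front face, mid-thickness; axes as the frame's. About 54 mm apart, each up to 3 mm off: gaps 44 to 56 mm wide.
- module: The loose module: rigid flat box 80 mm long (x), 38 wide (y), 28 high, 0.13 to 0.25 kg, black, blue top; sockets stand 3 mm above the top. Lies on the bench before the frame, turned up to 20 degrees. Origin: centre of its underside; +x is the inner end (brass contacts), which goes in first. Slides freely until it meets the rail; home, it sticks out 10 mm past the dividers' noses.
- module_inner_end (a point): Centre of the loose module's inner end face (40 mm ahead of its origin, 14 mm above its underside); fully home it lies on the rail's front face (frame x = 0).
- seated_left: White-topped module of the same size, loose, already home in the second gap from the robot's left; not to be disturbed. Origin at the centre of its underside.
- seated_right: White-topped module of the same size, loose, already home in the second gap from the robot's right; not to be disturbed. Origin at the centre of its underside.
- cleaner: White bottle with red cap, 38 mm across, 90 mm high, standing loose to one side of the work; not to be disturbed. Origin at the centre of its base.
- screwdriver: Screwdriver with green handle, 170 mm long, lying loose to one side of the work; not to be disturbed. Its x axis runs from handle to tip.
Mind the look-alikes: they are no part of the job. There is more than one size of the end_red; the one meant has the size given above.

How it is judged:
On the way, in this order (a step that is already met when the one before it is completed fails the run):
1. a fingertip touches the red end plate over the rail, from above (contact force between the fingers and end_red above 0.3 N and x of the grasp point in the frame of frame above -0.05 m and z of the grasp point in the frame of frame above 0.045 m).
2. then the first divider counted from the red end, likewise (((y of end_red in the frame of frame above 0 m and (contact force between the fingers and divider1 above 0.3 N and x of the grasp point in the frame of frame above -0.05 m and z of the grasp point in the frame of frame above 0.045 m)) or (y of end_red in the frame of frame below 0 m and (contact force between the fingers and divider5 above 0.3 N and x of the grasp point in the frame of frame above -0.05 m and z of the grasp point in the frame of frame above 0.045 m)))).
3. then the second divider counted from the red end, likewise (((y of end_red in the frame of frame above 0 m and (contact force between the fingers and divider2 above 0.3 N and x of the grasp point in the frame of frame above -0.05 m and z of the grasp point in the frame of frame above 0.045 m)) or (y of end_red in the frame of frame below 0 m and (contact force between the fingers and divider4 above 0.3 N and x of the grasp point in the frame of frame above -0.05 m and z of the grasp point in the frame of frame above 0.045 m)))).
4. then the loose module is home in the third gap counted from the red end (((y of end_red in the frame of frame above 0 m and y of module in the frame of divider2 below -0.019 m and y of module in the frame of divider3 above 0.019 m) or (y of end_red in the frame of frame below 0 m and y of module in the frame of divider4 above 0.019 m and y of module in the frame of divider3 below -0.019 m)) and x of module_inner_end in the frame of frame above -0.004 m and angle between the x axis of module and the x axis of frame, either way round below 0.1 rad and height (world z) of module below 0.004 m and angle between module's own z axis and vertical below 0.06 rad), for 0.2 s.
At the end, for the whole second after the job is handed in: The loose module lies flat and at rest on the bench between the second and third dividers counted from the red end, square to within 0.1 rad and its inner end within 4 mm of the rail's front face; the two seated modules, the bottle and the screwdriver are within 10 mm of where they started (all of step 4 and linear speed of module below 0.01 m/s and angular speed of module below 0.1 rad/s and distance of each of seated_left, seated_right, cleaner, screwdriver from where it was at the start of the episode below 0.01 m); the robot touches nothing.
It fails at once if the loose module is lifted off the bench (more than 8 mm) or tipped (more than 0.3 rad) (height (world z) of module above 0.008 m or angle between module's own z axis and vertical above 0.3 rad).
It fails at once if a seated module, the bottle or the screwdriver is moved more than 10 mm (distance of any of seated_left, seated_right, cleaner, screwdriver from where it was at the start of the episode above 0.01 m).
It also fails if it takes over 64 s, if anything falls off the work surface, if the arm or the gripper's body presses on something with over 40 N, if the wrist force passes 120 N, or if a joint passes its speed limit or range.

ROBOT

A 6-joint arm with a two-finger parallel gripper is mounted at the origin on the work surface. World frame = base frame: x ahead of the robot, y to its left, z up, the work surface at z = 0. Lengths are in m, angles in rad, forces in N, time in s.
With the tool pointing down it reaches from about 0.35 to 0.8 m from the base axis. Payload 7.3 kg.
Tool frame: the origin (TCP) lies at the very end of the fingers, on their centre line; the grasp point (between the pads) lies 19 mm behind it; z points along the fingers, x is the direction in which the jaws open and shut, and the axes are right-handed (so a half turn about z gives the same grasp; the last joint's range is limited). The gripper opens to 85 mm and grips with 20 to 120 N. Pads are 22 mm wide; open, the fingers measure 114 mm over their backs; the gripper's body (76 mm by 85 mm) begins 54 mm behind the grasp point. The pads swing forward as they close: fully open they stand 13 mm farther back than shut.
Start: joints at [1.082, 0.342, 1.524, -0, 1.275, -0.146], TCP at [0.176, 0.494, 0.231] pointing down, gripper open.
Joint ranges: [-2.53, 2.53], [-0.77, 2.02], [0.04, 2.7], [-1, 4.14], [0.28, 2.66], [-3.11, 3.11]. Speed limits (rad/s): [2.57, 2.57, 3.14, 3.14, 3.14, 3.14].

INTERFACE

Orientations are given as a unit quaternion [x, y, z, w].
In Python, from plant import robot gives the robot as it stands.
- The arm moves only by the shell command python3 -m pendant 'ROWS' [FORCE]. ROWS is JSON, a list of rows, each a list of 7 numbers: the shift along the tool's x, y, z in cm, then the turn, a rotation vector about the tool's x, y, z in degrees, then the opening, from 0 (shut) to 1 (fully open). In form: [[tx, ty, tz, rx, ry, rz, hand], ...]. A call has 1 to 8 rows; each row is the pose to reach, as a shift and turn from the pose commanded when the call began, along the tool's axes at that moment; what a row does not reach only later rows make up. A row lasts 1/8 s, in which the tool goes at most 62.5 mm and 10.7 degrees, less where a joint would pass 70% of its speed; a pose out of reach is approached as far as the arm can. A call with a gripper value outside its range is refused whole. The fingers move at their own pace and stop on an object; FORCE is the grip in N (left out, the last holds). Time passes only in rows, so rows that repeat a pose let the fingers close. It gives the time, the measured TCP pose, the force and the opening at its end, in the units of the state.
- robot.get_state(): the state, without advancing time (a new reading comes with each control period).
- robot.grab_frame(name): name is "scene" or "side" or "wrist"; returns (picture, depth): 420x560x3 uint8, blue, green, red; 420x560 float32, m along the optical axis (not along the pixel's ray), 0 where there is no reading.
- robot.camera_model(name): a dict with "K" (3x3 intrinsics, pixels), "cam_to_world" (4x4, takes a point from camera to world coordinates). Camera axes: x right, y down, z forward; pixel columns grow to the right and rows downward; lengths in m; the calibration is good to about 2 mm. A picture is of the moment at which its call begins: read the wrist's pose just before it. camera_model takes no time and is no camera call; for the wrist camera it gives the pose at the moment of the call.
- robot.sign_off(): hands the job in, once; it reports no verdict.
Trained networks look in the newest picture that a camera, given by its name, has taken for a name from the list of things; names that differ only in an ending like _2 or _b are one class to them, and where a whole thing is asked for, a point or a joint stands for the part that bears it (a point fixed in the world has none). Each returns a list of dicts, best first, with "confidence" (0 to 1); they miss things now and then, are a little off and sometimes report something else, mostly with a low value. They report only what shows in the picture. A call takes as long as a camera call. They do not tell look-alikes from the thing itself.
- robot.search_frame(label, camera): "at" ([column, row] in pixels, amid what is visible of it).
- robot.masks_of(label, camera): "mask" (420x560 bool, what is visible of it) and "at" ([column, row] in pixels, amid what is visible of it).
The state is a dict: "time_s": time; "joint_pos": joint angles; "qvel": joint speeds; "effort": joint torques, N m; "eef_pos": TCP position; "orientation": TCP orientation; "force": force on the tool from outside, world axes, zero at the start; "moment": the same for the moment, N m; "grip_width": opening from 0.0 (shut) to 1.0 (fully open).
Only numpy, scipy, OpenCV 4.12 (cv2) and the standard library are available. Lean on these libraries where they do the work, as an engineer would, in place of code of your own. Each camera call takes 0.05 s, during which the arm holds its last target.

## Working session

There is one attempt and no reset: what is moved stays moved. The work goes in short steps, Python scripts to look and compute and a shell command to move; the robot and the scene stay as the last step left them, time stands still between calls to the robot, and variables do not carry over. Pictures are saved under pics/ and viewed, and the job is handed in when it is done.

```bash
ls; mkdir -p pics
python3 - <<'E'
from plant import robot
import cv2,numpy as np
s=robot.get_state();print(s)
for n in ("scene","side"):
    p,d=robot.grab_frame(n);cv2.imwrite(f"pics/{n}0.png",p);np.save(f"pics/{n}0.npy",d)
    print(n,robot.camera_model(n))
    for l in ("frame","end_red","end_grey","divider1","module","seated_left","cleaner","screwdriver"):
        print(l,[(np.round(r["at"]).tolist(),round(r["confidence"],2)) for r in robot.search_frame(l,n)])
E
```

```text
pics
{'time_s': 0.0, 'joint_pos': array([ 1.08201711e+00,  3.42741407e-01,  1.52504561e+00, -5.25723077e-06,
        1.27542995e+00, -1.46022903e-01]), 'qvel': array([-0.00051291, -0.00037547,  0.00019   , -0.00183888,  0.00202865,
       -0.00131153]), 'effort': array([-4.48454603e-04, -4.33689308e+01, -2.46004111e+01, -2.59690323e-04,
        8.02477560e-03, -7.32697146e-06]), 'eef_pos': array([0.17623509, 0.4940866 , 0.2306063 ]), 'orientation': array([ 8.17337759e-01,  5.76158250e-01, -7.23697156e-04,  3.68608896e-04]), 'force': array([ 0.67058186, -0.38556144, -0.44525414]), 'moment': array([ 0.01650785,  0.04963098, -0.06784147]), 'grip_width': 1.0022956288582707}
scene {'K': array([[496.02127709,   0.        , 281.172229  ],
       [  0.        , 496.02127709, 206.33831742],
       [  0.        ,   0.        ,   1.        ]]), 'cam_to_world': array([[ 0.85116209,  0.41345952, -0.32337954,  0.91731797],
       [ 0.52487793, -0.66440244,  0.53204564, -0.53004713],
       [ 0.00512518, -0.62259186, -0.78252994,  0.83070469],
       [ 0.        ,  0.        ,  0.        ,  1.     
[... 636 characters left out ...]
'cam_to_world': array([[-0.9824438 , -0.11333742,  0.14818504,  0.40232699],
       [-0.18640792,  0.56443093, -0.80415783,  0.83225216],
       [ 0.00750095, -0.81766274, -0.57564866,  0.6439804 ],
       [ 0.        ,  0.        ,  0.        ,  1.        ]])}
frame [([216.0, 230.0], 0.79), ([262.0, 324.0], 0.37)]
end_red [([259.0, 181.0], 0.75), ([264.0, 167.0], 0.74)]
end_grey [([221.0, 279.0], 0.72)]
divider1 [([248.0, 211.0], 0.84), ([256.0, 192.0], 0.68), ([244.0, 221.0], 0.61), ([231.0, 258.0], 0.59), ([234.0, 236.0], 0.53)]
module [([312.0, 258.0], 0.72)]
seated_left [([244.0, 247.0], 0.93)]
cleaner [([262.0, 321.0], 0.84), ([243.0, 222.0], 0.39)]
screwdriver [([329.0, 141.0], 0.56)]
```

View pics/scene0.png

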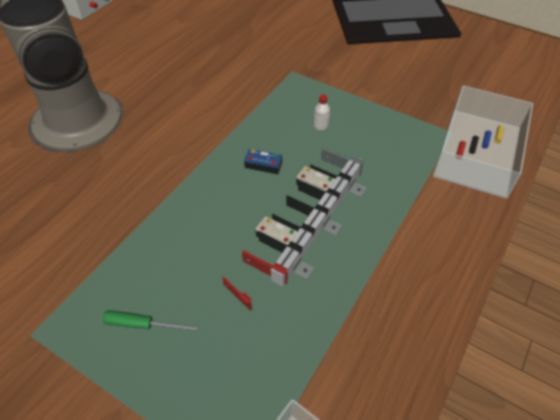

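View pics/side0.png

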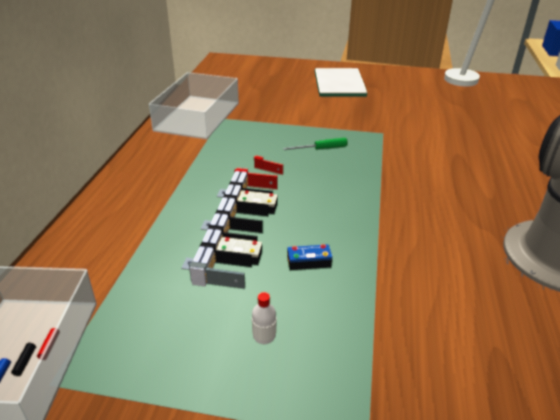

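Red end is on the robot's right (scene 265,265); a small red look-alike lies separately at (237,293). From the red end the gaps run empty, seated, empty: the third is between divider4 and divider3. The module is at (262,160). Next I fit the frame pose from depth.

```bash
cat > h.py <<'E'
import numpy as np,cv2
from plant import robot
def cloud(d,m):
    K=m["K"];T=m["cam_to_world"];v,u=np.indices(d.shape)
    P=np.stack([(u-K[0,2])/K[0,0]*d,(v-K[1,2])/K[1,1]*d,d,np.ones_like(d)],-1)@T.T
    return P[...,:3]
def proj(p,m):
    c=np.linalg.inv(m["cam_to_world"])@np.append(p,1);q=m["K"]@c[:3];return q[:2]/q[2]
def ray(u,v,m,z):
    K=m["K"];T=m["cam_to_world"];r=T[:3,:3]@np.array([(u-K[0,2])/K[0,0],(v-K[1,2])/K[1,1],1]);o=T[:3,3]
    return o+r*(z-o[2])/r[2]
E
python3 - <<'E'
from h import *
for n in ("scene","side"):
    im=cv2.imread(f"pics/{n}0.png");d=np.load(f"pics/{n}0.npy");m=robot.camera_model(n)
    P=cloud(d,m);ok=d>0
    print(n,"bench z",np.median(P[...,2][ok&(abs(P[...,2])<.03)]))
    x,y,z=P[...,0],P[...,1],P[...,2]
    # world-rectified height map at z=0.042 plane, 2 px/mm
    for zz in (0.042,):
        X0,X1,Y0,Y1=.35,.75,-.3,.3
        s=1000
        H=[];
        src=np.float32([proj([a,b,zz],m) for a,b in ((X0,Y0),(X1,Y0),(X1,Y1),(X0,Y1))])
        # image: right = -y , up = +x
        dst=np.float32([((Y1-b)*s,(X1-a)*s) for a,b in ((X0,Y0),(X1,Y0),(X1,Y1),(X0,Y1))])
        w=cv2.warpPerspective(im,cv2.getPerspectiveTransform(src,dst),(600,400),flags=cv2.INTER_CUBIC)
        cv2.imwrite(f"pics/rect_{n}.png",w)
    for l in ("module","end_red","frame","cleaner"):
        robot.grab_frame(n)
        for r in robot.masks_of(l,n)[:2]:
            k=r["mask"]&ok
            print(l,round(r["confidence"],2),np.round(np.median(P[k],0),3),np.round(np.percentile(P[k],2,axis=0),3),np.round(np.percentile(P[k],98,axis=0),3))
E
```

```text
scene bench z 0.0006388142763353311
module 0.73 [0.481 0.106 0.027] [0.44  0.087 0.001] [0.518 0.141 0.032]
end_red 0.84 [ 0.63  -0.123  0.032] [ 0.585 -0.126  0.001] [ 0.681 -0.101  0.045]
frame 0.82 [0.675 0.019 0.036] [ 0.652 -0.129  0.   ] [0.705 0.188 0.045]
cleaner 0.91 [0.529 0.291 0.049] [0.51  0.282 0.005] [0.542 0.307 0.091]
side bench z 0.00074007847443186
module 0.8 [0.476 0.124 0.027] [0.436 0.069 0.001] [0.517 0.142 0.031]
end_red 0.89 [ 0.618 -0.119  0.022] [ 0.582 -0.179  0.001] [ 0.675 -0.114  0.044]
end_red 0.79 [ 0.621 -0.192  0.017] [ 0.582 -0.202  0.003] [ 0.653 -0.182  0.035]
frame 0.72 [0.66  0.108 0.041] [ 0.647 -0.103  0.002] [0.704 0.214 0.044]
frame 0.42 [ 0.622 -0.013  0.021] [ 0.584 -0.019  0.002] [ 0.67  -0.007  0.044]
cleaner 0.93 [0.519 0.313 0.051] [0.503 0.296 0.004] [0.539 0.321 0.091]
```

```bash
python3 -c "
import cv2
a=cv2.imread('pics/rect_scene.png');print(a.shape)"
```

```text
(400, 600, 3)
```

View pics/rect_scene.png

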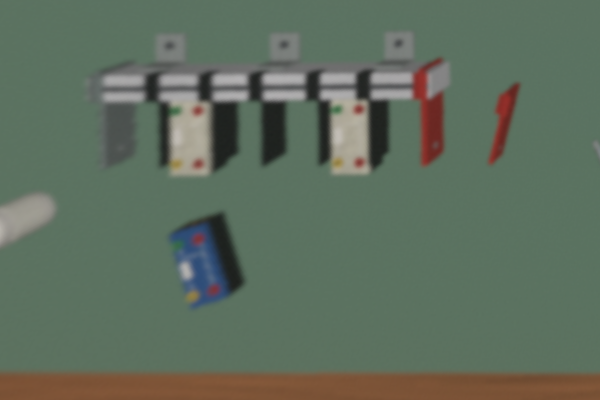

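View pics/rect_side.png

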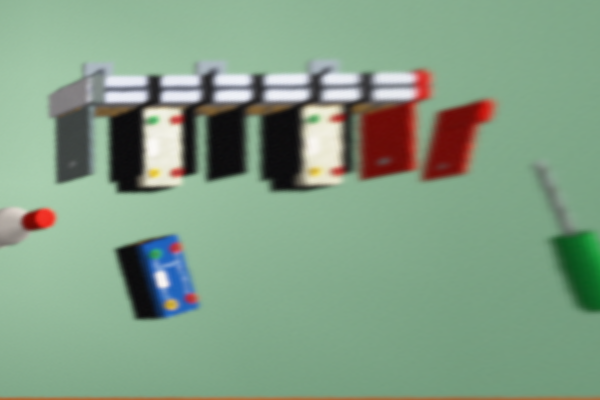

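```bash
cat >> h.py <<'E'
from scipy.spatial.transform import Rotation as Rn
def plan(t,yaw=None):
    s=robot.get_state();R=Rn.from_quat(s["orientation"]);p=s["eef_pos"]
    sh=R.inv().apply(np.array(t)-p)*100
    x=R.as_matrix()[:,0];cur=np.degrees(np.arctan2(x[1],x[0]))
    print("t",s["time_s"],"pos",np.round(p,4),"yaw",round(cur,2),"tilt",np.round(R.as_matrix()[2],3),"F",np.round(s["force"],2),"grip",round(s["grip_width"],3))
    print("shift cm",np.round(sh,2), "tool-z turn", None if yaw is None else round(-(yaw-cur),2))
E
python3 -c "
from h import *
plan([.57,.03,.34],90.9)"
```

```text
t 1.7 pos [0.1765 0.4945 0.2313] yaw 70.36 tilt [ 0. -0. -1.] F [ 0.74 -0.3   0.32] grip 0.998
shift cm [-30.52  52.68 -10.87] tool-z turn -20.54
```

```bash
python3 -m pendant '[[-3,5.3,-1.1,0,0,-3,0],[-6,10.5,-2.2,0,0,-6,0],[-9,15.8,-3.3,0,0,-10,0],[-12,21,-4.4,0,0,-14,0],[-15,26,-5.5,0,0,-17,0],[-18,31,-6.6,0,0,-20.5,0],[-21,36.5,-7.7,0,0,-20.5,0],[-24,41.8,-8.8,0,0,-20.5,0]]' 20; python3 -c "
from h import *
plan([.57,.03,.34],90.9)"
```

```text
time_s: 2.7
eef_pos: [0.4902, 0.1266, 0.3198]
orientation: [0.702, 0.712, 0.0, 0.0]
force: [1.0, 0.5, 0.7]
grip_width: -0.002
t 2.7 pos [0.4902 0.1266 0.3198] yaw 90.86 tilt [ 0.     0.001 -1.   ] F [0.99 0.48 0.69] grip -0.002
shift cm [-9.78  7.84 -2.02] tool-z turn -0.04
```

```bash
python3 -m pendant '[[-4.8,3.9,-1,0,0,0,0],[-9.8,7.8,-2,0,0,0,0],[-9.8,7.8,-2,0,0,0,0]]'
python3 - <<'E'
from h import *
m=robot.camera_model("wrist");p,d=robot.grab_frame("wrist");cv2.imwrite("pics/w1.png",p);np.save("pics/w1.npy",d)
import pickle;pickle.dump(m,open("pics/w1.pkl","wb"));print(np.round(m["cam_to_world"],3))
for zz,nm in ((.042,"a"),(.028,"b")):
    X0,X1,Y0,Y1,s=.40,.75,-.2,.25,1600
    C=((X0,Y0),(X1,Y0),(X1,Y1),(X0,Y1))
    src=np.float32([proj([a,b,zz],m) for a,b in C]);dst=np.float32([((Y1-b)*s,(X1-a)*s) for a,b in C])
    cv2.imwrite(f"pics/w1{nm}.png",cv2.warpPerspective(p,cv2.getPerspectiveTransform(src,dst),(720,560),flags=cv2.INTER_CUBIC))
E
```

```text
time_s: 3.08
eef_pos: [0.5706, 0.0278, 0.3386]
orientation: [0.704, 0.711, -0.0, 0.0]
force: [-0.3, -0.1, -0.3]
grip_width: -0.002
[[-0.011  0.962  0.273  0.501]
 [ 1.     0.011  0.002  0.027]
 [-0.001  0.273 -0.962  0.481]
 [ 0.     0.     0.     1.   ]]
```

View pics/w1a.png

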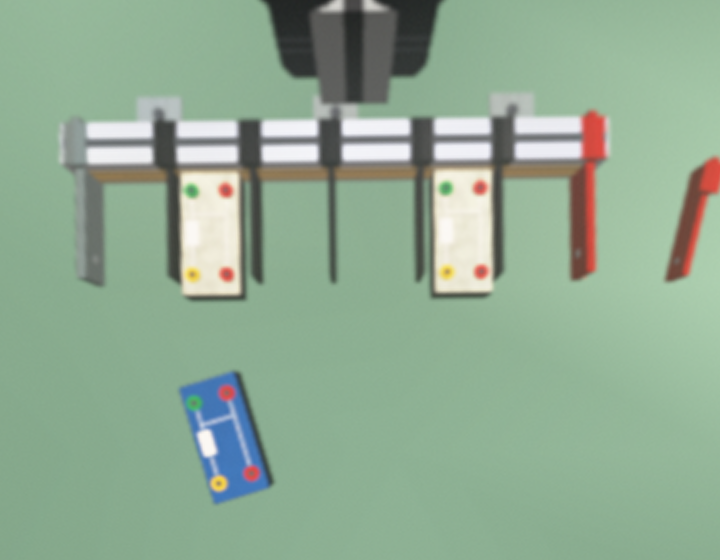

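View pics/w1.png

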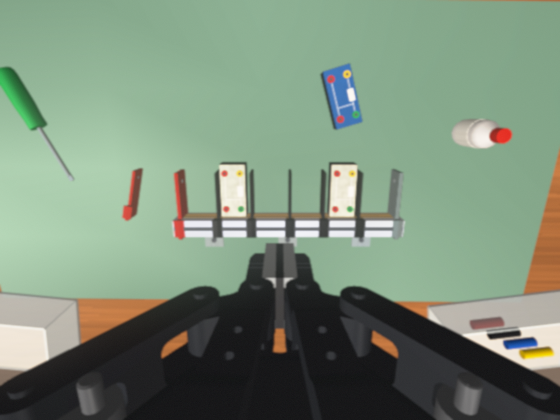

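Wrist view rectified at rail-top height: ridges at columns 74 (grey), 164, 250, 330, 422, 503, 594 (red), and the rail's front edge runs from row 168 to row 160. That gives red at y≈-0.121, d5 -0.064, d4 -0.014, d3 +0.044. The third gap is therefore about 53 mm wide, centred on y≈0.015. Now the module pose.

```bash
cat >> h.py <<'E'
def module(n="wrist",p=None,m=None,save=None):
    if p is None:
        m=robot.camera_model(n);p,d=robot.grab_frame(n)
    X0,X1,Y0,Y1,s,zz=.38,.70,-.1,.25,2000,.028
    C=((X0,Y0),(X1,Y0),(X1,Y1),(X0,Y1))
    src=np.float32([proj([a,b,zz],m) for a,b in C]);dst=np.float32([((Y1-b)*s,(X1-a)*s) for a,b in C])
    w=cv2.warpPerspective(p,cv2.getPerspectiveTransform(src,dst),(700,640))
    hsv=cv2.cvtColor(w,cv2.COLOR_BGR2HSV)
    k=cv2.inRange(hsv,(100,110,60),(125,255,255));k=cv2.morphologyEx(k,cv2.MORPH_CLOSE,np.ones((25,25)))
    c=max(cv2.findContours(k,0,2)[0],key=cv2.contourArea);b=cv2.boxPoints(cv2.minAreaRect(c))
    Wd=np.array([(X1-v/s,Y1-u/s) for u,v in b])
    e=[Wd[1]-Wd[0],Wd[2]-Wd[1]];e.sort(key=np.linalg.norm);l=e[1]*np.sign(e[1][0])
    print(n,"module centre",np.round(Wd.mean(0),4),"yaw",round(np.degrees(np.arctan2(l[1],l[0])),1),"size",[round(np.linalg.norm(q),4) for q in e],"front x of corners",np.round(Wd,4).tolist())
    if save: cv2.drawContours(w,[b.astype(int)],0,(0,255,255),1);cv2.imwrite(save,w)
E
python3 - <<'E'
from h import *
import pickle
module("wrist",cv2.imread("pics/w1.png"),pickle.load(open("pics/w1.pkl","rb")),"pics/m1.png")
module("scene",cv2.imread("pics/scene0.png"),robot.camera_model("scene"))
module("side",cv2.imread("pics/side0.png"),robot.camera_model("side"))
plan([.663,-.121,.08],90.9)
E
```

```text
wrist module centre [0.476  0.1121] yaw 17.1 size [np.float32(0.0378), np.float32(0.0777)] front x of corners [[0.5076000094413757, 0.14159999787807465], [0.5187000036239624, 0.1054999977350235], [0.44440001249313354, 0.08259999752044678], [0.4332999885082245, 0.11869999766349792]]
scene module centre [0.4785 0.1103] yaw 18.3 size [np.float32(0.041), np.float32(0.0789)] front x of corners [[0.5095000267028809, 0.14219999313354492], [0.5224000215530396, 0.10320000350475311], [0.4474000036716461, 0.07850000262260437], [0.43459999561309814, 0.11739999800920486]]
side module centre [0.4754 0.1164] yaw 16.6 size [np.float32(0.0435), np.float32(0.0803)] front x of corners [[0.5077000260353088, 0.14869999885559082], [0.5200999975204468, 0.1071000024676323], [0.4431999921798706, 0.08410000056028366], [0.4307999908924103, 0.1256999969482422]]
t 3.125 pos [0.5695 0.0296 0.3385] yaw 90.67 tilt [ 0.    -0.001 -1.   ] F [-0.8  -0.13 -1.21] grip 0.003
shift cm [-15.17   9.19  25.84] tool-z turn -0.23
```

View pics/m1.png

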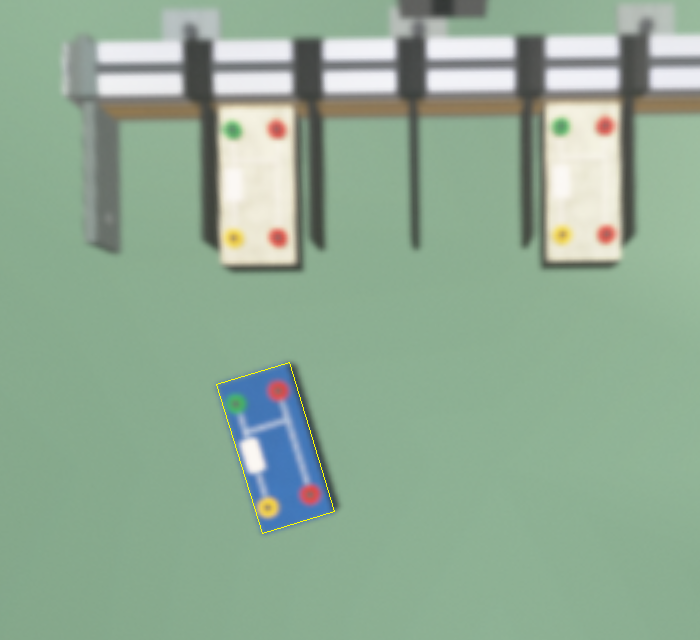

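```bash
python3 -m pendant '[[-3,1.8,5,0,0,0,0],[-6,3.6,10,0,0,0,0],[-9,5.4,15,0,0,0,0],[-12,7.2,20,0,0,0,0],[-15.2,9.2,24.5,0,0,-0.2,0],[-15.2,9.2,26.8,0,0,-0.2,0],[-15.2,9.2,28,0,0,-0.2,0],[-15.2,9.2,28,0,0,-0.2,0]]'; python3 -c "
from h import *
plan([.663,-.121,.044],90.9)"
```

```text
time_s: 4.12
eef_pos: [0.6625, -0.1178, 0.0592]
orientation: [0.7, 0.714, -0.0, -0.0]
force: [1.2, -0.4, -0.0]
grip_width: 0.0
t 4.125 pos [ 0.6625 -0.1178  0.0592] yaw 91.13 tilt [ 0.001 -0.001 -1.   ] F [ 1.17 -0.39 -0.04] grip 0.0
shift cm [-0.32  0.04  1.52] tool-z turn 0.23
```

```bash
python3 -m pendant '[[-0.3,0,1.0,0,0,0,0],[-0.3,0,1.4,0,0,0,0],[-0.3,0,1.5,0,0,0,0],[-0.3,0,1.6,0,0,0,0],[-0.3,0,1.6,0,0,0,0]]'; python3 -c "
from h import *
plan([.664,-.121,.043],90.9)"
```

```text
time_s: 4.75
eef_pos: [0.6631, -0.1221, 0.0436]
orientation: [0.701, 0.714, 0.0, 0.0]
force: [0.2, 1.4, 1.4]
grip_width: 0.001
t 4.75 pos [ 0.6631 -0.1221  0.0436] yaw 91.06 tilt [-0.     0.001 -1.   ] F [0.15 1.44 1.39] grip 0.001
shift cm [0.11 0.09 0.06] tool-z turn 0.16
```

Force is near the noise level, so I press slightly more.

```bash
python3 -m pendant '[[0,0,0.1,0,0,0,0],[0,0,0.1,0,0,0,0]]';python3 -m pendant '[[0,0,0.1,0,0,0,0],[0,0,0.1,0,0,0,0]]'; python3 -c "
from h import *
for i in range(3): plan([.664,-.121,.043],90.9)"
```

```text
time_s: 5.0
eef_pos: [0.6631, -0.1221, 0.0435]
orientation: [0.7, 0.714, 0.0, 0.0]
force: [-2.1, 0.9, 7.1]
grip_width: 0.0
time_s: 5.25
eef_pos: [0.6632, -0.1221, 0.0434]
orientation: [0.701, 0.714, 0.0, 0.001]
force: [-4.9, 1.9, 12.7]
grip_width: -0.0
t 5.25 pos [ 0.6632 -0.1221  0.0434] yaw 91.06 tilt [-0.     0.001 -1.   ] F [-4.86  1.89 12.72] grip -0.0
shift cm [0.11 0.08 0.04] tool-z turn 0.16
t 5.25 pos [ 0.6632 -0.1221  0.0434] yaw 91.06 tilt [-0.     0.001 -1.   ] F [-4.86  1.89 12.72] grip -0.0
shift cm [0.11 0.08 0.04] tool-z turn 0.16
t 5.25 pos [ 0.6632 -0.1221  0.0434] yaw 91.06 tilt [-0.     0.001 -1.   ] F [-4.86  1.89 12.72] grip -0.0
shift cm [0.11 0.08 0.04] tool-z turn 0.16
```

Clear contact on the red ridge at z=0.0435, 12.7 N. Slide along to divider5.

```bash
python3 -m pendant '[[0.8,0,0,0,0,0,0],[1.6,0,0,0,0,0,0],[2.4,0,0,0,0,0,0],[3.2,0,0,0,0,0,0],[4,0,0,0,0,0,0],[4.8,0,0,0,0,0,0],[5.6,0,0,0,0,0,0],[5.8,0,0,0,0,0,0]]'; python3 -c "
from h import *
plan([.664,-.014,.043],90.9)"
```

```text
time_s: 6.25
eef_pos: [0.6636, -0.0654, 0.0434]
orientation: [0.7, 0.714, 0.001, 0.003]
force: [0.5, -6.3, 11.1]
grip_width: 0.004
t 6.25 pos [ 0.6636 -0.0654  0.0434] yaw 91.08 tilt [-0.003  0.005 -1.   ] F [ 0.49 -6.27 11.12] grip 0.004
shift cm [5.14 0.14 0.02] tool-z turn 0.18
```

Riding on divider5's crest (z 0.0434, 11 N). Continue to divider4.

```bash
python3 -m pendant '[[0.7,0.1,0,0,0,0,0],[1.4,0.1,0,0,0,0,0],[2.1,0.1,0,0,0,0,0],[2.8,0.1,0,0,0,0,0],[3.5,0.1,0,0,0,0,0],[4.2,0.1,0,0,0,0,0],[4.9,0.1,0,0,0,0,0],[5.2,0.1,0,0,0,0,0]]'; python3 -c "
from h import *
plan([.664,-.014,.043],90.9)"
```

```text
time_s: 7.25
eef_pos: [0.6636, -0.0137, 0.0434]
orientation: [0.7, 0.714, 0.0, 0.003]
force: [0.4, -8.0, 10.5]
grip_width: 0.001
t 7.25 pos [ 0.6636 -0.0137  0.0434] yaw 91.08 tilt [-0.003  0.005 -1.   ] F [ 0.39 -7.97 10.52] grip 0.001
shift cm [-0.03  0.04  0.04] tool-z turn 0.18
```

On divider4's crest (z 0.0434, 10.5 N). Lift off and go to the module's left side, turning the jaw line along its length.

```bash
python3 -m pendant '[[0,0,-3,0,0,0,0],[0,0,-6,0,0,0,0.5],[0,0,-6,0,0,0,0.5]]'; python3 -c "
from h import *
plan([.461,.160,.10],17)"
```

```text
time_s: 7.62
eef_pos: [0.6629, -0.0115, 0.1031]
orientation: [0.7, 0.714, 0.001, 0.001]
force: [0.3, 0.2, -0.1]
grip_width: 0.416
t 7.625 pos [ 0.6629 -0.0115  0.1031] yaw 91.09 tilt [-0.     0.004 -1.   ] F [ 0.33  0.18 -0.12] grip 0.416
shift cm [ 17.53 -19.86   0.23] tool-z turn 74.09
```

```bash
python3 -m pendant '[[2.4,-2.6,0,0,0,10,0.5],[4.8,-5.2,0,0,0,20,0.5],[7.2,-7.8,0,0,0,30,0.5],[9.6,-10.5,0,0,0,40,0.5],[12,-13.3,0,0,0,50,0.5],[14.5,-16.3,0,0,0,60,0.5],[17.3,-19.8,0.2,0,0,70,0.5],[17.5,-19.8,0.2,0,0,74,0.5]]'; python3 -c "
from h import *
plan([.461,.160,.10],17)
module('wrist',save='pics/m2.png');module('scene')
cv2.imwrite('pics/w2.png',robot.grab_frame('wrist')[0])"
```

```text
time_s: 8.62
eef_pos: [0.4566, 0.1608, 0.0976]
orientation: [0.989, 0.148, -0.003, -0.0]
force: [1.0, -0.1, -0.1]
grip_width: 0.497
t 8.625 pos [0.4566 0.1608 0.0976] yaw 17.03 tilt [-0.005 -0.001 -1.   ] F [ 0.98 -0.12 -0.09] grip 0.497
shift cm [ 0.39  0.2  -0.25] tool-z turn 0.03
wrist module centre [0.4703 0.113 ] yaw 17.1 size [np.float32(0.0384), np.float32(0.069)] front x of corners [[0.4977000057697296, 0.14139999449253082], [0.508899986743927, 0.1046999990940094], [0.44290000200271606, 0.08449999988079071], [0.4316999912261963, 0.12120000272989273]]
scene module centre [0.4783 0.1108] yaw 17.4 size [np.float32(0.0414), np.float32(0.0789)] front x of corners [[0.5098000168800354, 0.14229999482631683], [0.5220999717712402, 0.10279999673366547], [0.44679999351501465, 0.07919999957084656], [0.4343999922275543, 0.11879999935626984]]
```

View pics/w2.png

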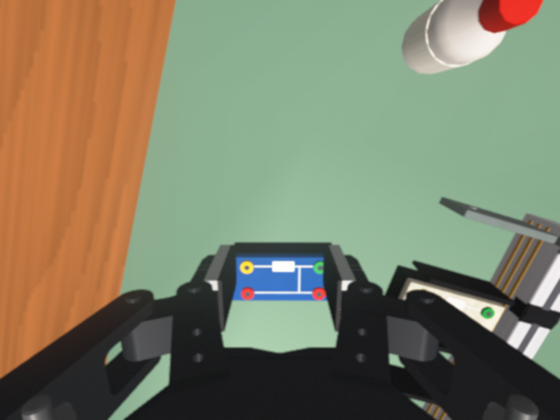

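```bash
python3 -m pendant '[[0.3,0,4,0,0,0,0.5],[0.5,0,7,0,0,0,0.5],[0.5,0,8.6,0,0,0,0.5],[0.5,0,9.0,0,0,0,0.5],[0.5,0,9.0,0,0,0,0.5]]'; python3 -c "
from h import *
plan([.461,.160,.008],17)
robot.grab_frame('side');cv2.imwrite('pics/s2.png',cv2.resize(robot.grab_frame('side')[0][180:360,180:420],None,fx=3,fy=3))"
```

```text
time_s: 9.4
eef_pos: [0.4656, 0.1605, 0.0091]
orientation: [0.989, 0.148, -0.0, -0.0]
force: [-0.2, -0.1, 0.1]
grip_width: 0.5
t 9.4 pos [0.4656 0.1605 0.0091] yaw 17.07 tilt [-0. -0. -1.] F [-0.19 -0.14  0.06] grip 0.5
shift cm [-0.45 -0.09  0.11] tool-z turn 0.07
```

View pics/s2.png

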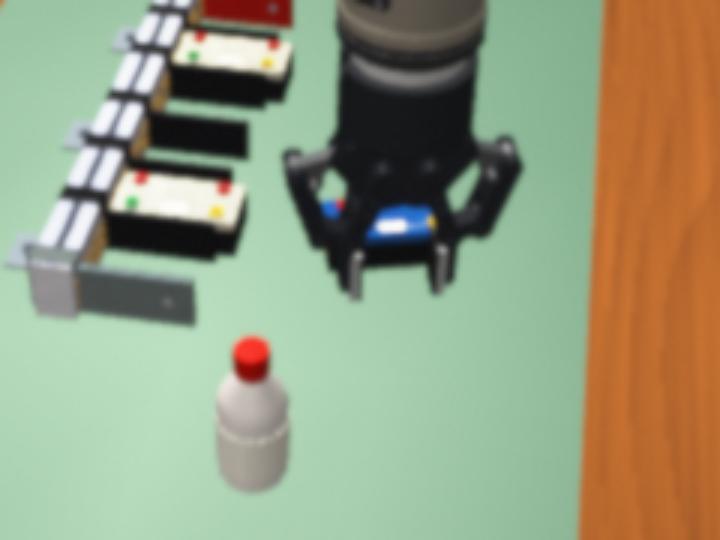

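```bash
python3 -m pendant '[[0,0.9,0.1,0,0,0,0.5],[0,1.7,0.1,0,0,0,0.5],[0,2.1,0.1,0,0,0,0.5],[-0.1,2.7,0.1,0,0,1,0.5],[-0.3,3.3,0.1,0,0,2,0.5],[-0.5,3.9,0.1,0,0,3,0.5],[-0.6,4.5,0.1,0,0,4,0.5],[-0.8,5.1,0.1,0,0,5,0.5]]'; python3 -c "
from h import *
plan([.475,.0425,.008],1)
module('wrist',save='pics/m3.png');module('scene');module('side')"
```

```text
time_s: 10.5
eef_pos: [0.4728, 0.1092, 0.0082]
orientation: [0.995, 0.104, 0.0, -0.0]
force: [0.3, 2.0, 0.8]
grip_width: 0.504
t 10.5 pos [0.4728 0.1092 0.0082] yaw 11.99 tilt [ 0. -0. -1.] F [0.27 2.   0.81] grip 0.504
shift cm [-1.17  6.57  0.02] tool-z turn 10.99
wrist module centre [0.4772 0.0867] yaw 12.2 size [np.float32(0.0305), np.float32(0.0542)] front x of corners [[0.5005000233650208, 0.10729999840259552], [0.5069000124931335, 0.07750000059604645], [0.453900009393692, 0.06599999964237213], [0.4474000036716461, 0.09589999914169312]]
scene module centre [0.4773 0.0773] yaw 11.4 size [np.float32(0.0448), np.float32(0.0798)] front x of corners [[0.5120000243186951, 0.10719999670982361], [0.5209000110626221, 0.0632999986410141], [0.44269999861717224, 0.04749999940395355], [0.43380001187324524, 0.09139999747276306]]
side module centre [0.4753 0.0808] yaw 10.6 size [np.float32(0.0462), np.float32(0.0499)] front x of corners [[0.49549999833106995, 0.10819999873638153], [0.5041000247001648, 0.06270000338554382], [0.45500001311302185, 0.05350000038743019], [0.4465000033378601, 0.0989999994635582]]
```

View pics/m3.png

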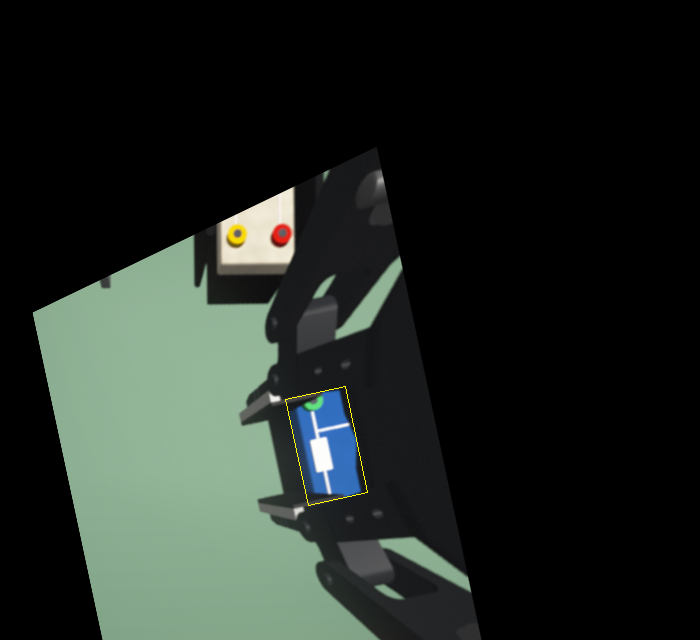

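```bash
python3 -m pendant '[[-0.1,0.8,0,0,0,1.4,0.5],[-0.3,1.6,0,0,0,2.8,0.5],[-0.4,2.4,0,0,0,4.2,0.5],[-0.6,3.2,0,0,0,5.6,0.5],[-0.7,4.0,0,0,0,7,0.5],[-0.9,4.8,0,0,0,8.4,0.5],[-1,5.6,0,0,0,9.8,0.5],[-1.1,6.1,0,0,0,11,0.5]]'; python3 -c "
from h import *
plan([.475,.0435,.008],1)
module('scene');module('side')"
```

```text
time_s: 11.65
eef_pos: [0.4749, 0.047, 0.0082]
orientation: [1.0, 0.008, 0.0, -0.0]
force: [0.4, 0.8, -0.3]
grip_width: 0.5
t 11.65 pos [0.4749 0.047  0.0082] yaw 0.96 tilt [ 0. -0. -1.] F [ 0.38  0.78 -0.28] grip 0.5
shift cm [0.01 0.35 0.02] tool-z turn -0.04
scene module centre [0.4733 0.0163] yaw 0.0 size [np.float32(0.0435), np.float32(0.0805)] front x of corners [[0.43299999833106995, 0.03799999877810478], [0.5134999752044678, 0.03799999877810478], [0.5134999752044678, -0.005499999970197678], [0.43299999833106995, -0.005499999970197678]]
side module centre [0.4657 0.0199] yaw 2.0 size [np.float32(0.0455), np.float32(0.0693)] front x of corners [[0.49959999322891235, 0.043800000101327896], [0.5012000203132629, -0.0017000000225380063], [0.4318999946117401, -0.004100000020116568], [0.4302999973297119, 0.0414000004529953]]
```

```bash
python3 -m pendant '[[0,0.2,0,0,0,0,0.5],[0,0.4,0,0,0,0,0.5],[0,0.4,0,0,0,0,0.5],[0,-1,0,0,0,0,0.5],[0,-3,0,0,0,0,0.5],[0,-4,-3,0,0,0,0.3],[0,-4,-8,0,0,0,0],[0,-4,-12,0,0,0,0]]'; python3 -c "
from h import *
plan([.39,.012,.12],90.9)
module('scene');module('side')"
```

```text
time_s: 12.75
eef_pos: [0.474, 0.0888, 0.1299]
orientation: [1.0, 0.01, 0.0, -0.0]
force: [0.5, 0.1, -0.2]
grip_width: -0.002
t 12.75 pos [0.474  0.0888 0.1299] yaw 1.12 tilt [ 0.001 -0.    -1.   ] F [ 0.51  0.13 -0.2 ] grip -0.002
shift cm [-8.55  7.51  0.98] tool-z turn -89.78
scene module centre [0.4735 0.0116] yaw 1.1 size [np.float32(0.0406), np.float32(0.0805)] front x of corners [[0.5133000016212463, 0.03269999846816063], [0.5141000151634216, -0.007899999618530273], [0.4336000084877014, -0.009499999694526196], [0.4327999949455261, 0.031099999323487282]]
side module centre [0.4711 0.017 ] yaw 1.4 size [np.float32(0.0449), np.float32(0.0792)] front x of corners [[0.5101000070571899, 0.04039999842643738], [0.5112000107765198, -0.0044999998062849045], [0.43209999799728394, -0.006399999838322401], [0.4309999942779541, 0.03840000182390213]]
```

```bash
python3 -m pendant '[[-1,1,0,0,0,-10,0.2],[-2,2,0,0,0,-20,0.2],[-3,3,0,0,0,-30,0.2],[-4,4,0,0,0,-40,0.2],[-5,5,0,0,0,-50,0.2],[-6.5,6,0,0,0,-60,0.2],[-8,7,0,0,0,-70,0.2],[-8.5,7.5,0,0,0,-80,0.2]]'; python3 -m pendant '[[0,0,0,0,0,-9.8,0.2],[0,0,0,0,0,-9.8,0.2]]';python3 -c "
from h import *
plan([.40,.0128,.010],90.9)
module('wrist',save='pics/m4.png');module('scene')"
```

```text
time_s: 13.85
eef_pos: [0.3891, 0.0114, 0.1275]
orientation: [0.758, 0.652, -0.001, -0.001]
force: [0.2, -0.1, 0.3]
grip_width: 0.199
time_s: 14.1
eef_pos: [0.39, 0.0115, 0.1277]
orientation: [0.702, 0.712, -0.0, -0.0]
force: [0.8, 0.3, -0.6]
grip_width: 0.202
t 14.1 pos [0.39   0.0115 0.1277] yaw 90.78 tilt [ 0.    -0.001 -1.   ] F [ 0.78  0.25 -0.65] grip 0.202
shift cm [ 0.11  1.01 11.77] tool-z turn -0.12
wrist module centre [0.4703 0.0119] yaw 4.1 size [np.float32(0.0375), np.float32(0.0812)] front x of corners [[0.5095000267028809, 0.03350000083446503], [0.5121999979019165, -0.0038999998942017555], [0.4311999976634979, -0.009700000286102295], [0.4284999966621399, 0.027699999511241913]]
scene module centre [0.4734 0.0116] yaw 1.1 size [np.float32(0.0406), np.float32(0.0806)] front x of corners [[0.5133000016212463, 0.03269999846816063], [0.5141000151634216, -0.007899999618530273], [0.4334999918937683, -0.009499999694526196], [0.4327000081539154, 0.031099999323487282]]
```

View pics/m4.png

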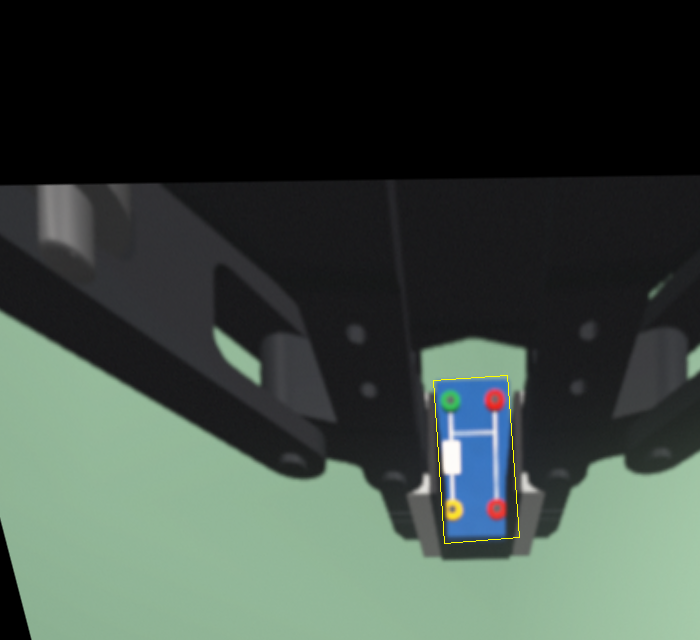

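```bash
python3 -m pendant '[[0.15,0.3,5,0,0,0,0.2],[0.15,0.3,9,0,0,0,0.2],[0.15,0.3,11.4,0,0,0,0.2],[0.15,0.3,11.8,0,0,0,0.2],[0.15,0.3,11.8,0,0,0,0.2]]';python3 -c "
from h import *
plan([.648-.08-.012,.0138,.009],90.9)"
```

```text
time_s: 14.82
eef_pos: [0.3937, 0.0127, 0.0105]
orientation: [0.702, 0.712, 0.0, 0.0]
force: [0.8, -0.5, -0.6]
grip_width: 0.201
t 14.825 pos [0.3937 0.0127 0.0105] yaw 90.81 tilt [ 0.  0. -1.] F [ 0.79 -0.51 -0.59] grip 0.201
shift cm [-0.12 16.23  0.15] tool-z turn -0.09
```

```bash
python3 -m pendant '[[0,1,0.1,0,0,0,0.2],[0,2,0.1,0,0,0,0.2],[0,2.8,0.1,0,0,0,0.2],[0,3.6,0.1,0,0,0,0.2],[0,4.5,0.1,0,0,0,0.2],[0,5.4,0.1,0,0,0,0.2],[0,6.3,0.1,0,0,0,0.2],[0,7.2,0.1,0,0,0,0.2]]';python3 -c "
from h import *
plan([.648-.08-.012,.0138,.009],90.9)
module('scene');module('side')
p=robot.grab_frame('scene')[0];cv2.imwrite('pics/s5.png',cv2.resize(p[100:300,180:400],None,fx=3,fy=3))"
```

```text
time_s: 15.82
eef_pos: [0.466, 0.0137, 0.0092]
orientation: [0.702, 0.712, 0.0, -0.0]
force: [-1.1, -0.3, 0.3]
grip_width: 0.197
t 15.825 pos [0.466  0.0137 0.0092] yaw 90.86 tilt [ 0. -0. -1.] F [-1.13 -0.28  0.3 ] grip 0.197
shift cm [-0.13  9.    0.02] tool-z turn -0.04
scene module centre [0.5165 0.0119] yaw 1.7 size [np.float32(0.0402), np.float32(0.0827)] front x of corners [[0.5572999715805054, 0.0333000011742115], [0.5584999918937683, -0.007000000216066837], [0.4758000075817108, -0.009499999694526196], [0.4745999872684479, 0.030799999833106995]]
side module centre [0.5177 0.0178] yaw 1.2 size [np.float32(0.045), np.float32(0.0793)] front x of corners [[0.5569000244140625, 0.041099999099969864], [0.5577999949455261, -0.0038999998942017555], [0.47850000858306885, -0.005499999970197678], [0.47760000824928284, 0.039500001817941666]]
```

View pics/s5.png

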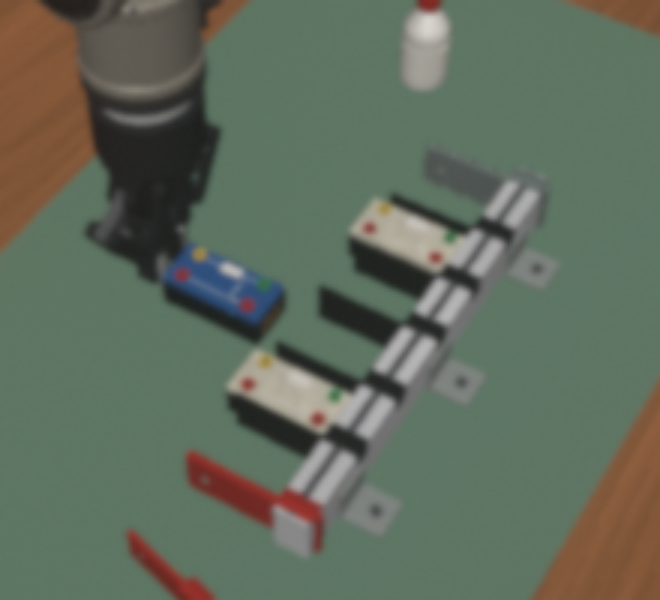

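Module square (yaw about 1.5°), lined up with the third gap between divider3 and the near seated module. Continue pushing.

```bash
python3 -m pendant '[[0,0.8,0,0,0,0,0.2],[0,1.6,0,0,0,0,0.2],[0,2.4,0,0,0,0,0.2],[0,3.2,0,0,0,0,0.2],[0,4,0,0,0,0,0.2],[0,4.8,0,0,0,0,0.2],[0,5.6,0,0,0,0,0.2],[0,6.4,0,0,0,0,0.2]]';python3 -c "
from h import *
plan([.648-.08-.012,.0138,.009],90.9)
module('scene');module('side')"
```

```text
time_s: 16.98
eef_pos: [0.53, 0.0147, 0.0092]
orientation: [0.702, 0.712, 0.0, 0.0]
force: [-0.4, 0.3, 0.9]
grip_width: 0.201
t 16.975 pos [0.53   0.0147 0.0092] yaw 90.86 tilt [ 0.  0. -1.] F [-0.43  0.32  0.91] grip 0.201
shift cm [-0.12  2.6   0.02] tool-z turn -0.04
scene module centre [0.5809 0.0146] yaw 1.0 size [np.float32(0.0436), np.float32(0.0827)] front x of corners [[0.6219000220298767, 0.03709999844431877], [0.6226000189781189, -0.006500000134110451], [0.539900004863739, -0.00800000037997961], [0.5392000079154968, 0.035599999129772186]]
side module centre [0.5825 0.0158] yaw 1.2 size [np.float32(0.0499), np.float32(0.0826)] front x of corners [[0.6233000159263611, 0.04170000180602074], [0.6243000030517578, -0.008299999870359898], [0.541700005531311, -0.009999999776482582], [0.5407000184059143, 0.039900001138448715]]
```

```bash
python3 -m pendant '[[0,0.6,0,0,0,0,0.2],[0,1.2,0,0,0,0,0.2],[0,1.7,0,0,0,0,0.2],[0,2.2,0,0,0,0,0.2],[0,2.4,0,0,0,0,0.2],[0,2.4,0,0,0,0,0.2]]';python3 -m pendant '[[0,0.1,0,0,0,0,0.2],[0,0.2,0,0,0,0,0.2],[0,0.2,0,0,0,0,0.2]]'
```

```text
time_s: 17.82
eef_pos: [0.5536, 0.015, 0.0092]
orientation: [0.702, 0.712, 0.0, 0.0]
force: [0.2, -0.4, 0.5]
grip_width: 0.198
time_s: 18.2
eef_pos: [0.5555, 0.015, 0.0092]
orientation: [0.702, 0.712, 0.0, 0.0]
force: [-0.2, -0.6, 0.4]
grip_width: 0.197
```

```bash
python3 -m pendant '[[0,0.1,0,0,0,0,0.2],[0,0.2,0,0,0,0,0.2],[0,0.2,0,0,0,0,0.2]]';python3 -m pendant '[[0,0.1,0,0,0,0,0.2],[0,0.2,0,0,0,0,0.2],[0,0.2,0,0,0,0,0.2]]'
```

```text
time_s: 18.58
eef_pos: [0.5576, 0.0151, 0.0092]
orientation: [0.702, 0.712, 0.0, 0.0]
force: [-0.1, 0.4, -0.2]
grip_width: 0.199
time_s: 18.95
eef_pos: [0.5592, 0.0151, 0.0091]
orientation: [0.702, 0.712, -0.0, -0.0]
force: [-1.9, 0.2, 1.4]
grip_width: 0.2
```

```bash
python3 -m pendant '[[0,0.1,0,0,0,0,0.2],[0,0.2,0,0,0,0,0.2],[0,0.2,0,0,0,0,0.2]]'; python3 -c "
from h import *
module('scene');module('side')
p=robot.grab_frame('scene')[0];cv2.imwrite('pics/s6.png',cv2.resize(p[100:300,180:400],None,fx=3,fy=3))"
```

```text
time_s: 19.32
eef_pos: [0.5593, 0.0152, 0.009]
orientation: [0.702, 0.712, -0.002, -0.002]
force: [-7.7, -0.6, 5.4]
grip_width: 0.199
scene module centre [0.6072 0.0149] yaw 0.9 size [np.float32(0.0438), np.float32(0.0762)] front x of corners [[0.6449000239372253, 0.03739999979734421], [0.6456000208854675, -0.006399999838322401], [0.5694000124931335, -0.007600000128149986], [0.5687999725341797, 0.03620000183582306]]
side module centre [0.6093 0.0153] yaw -1.5 size [np.float32(0.0478), np.float32(0.0814)] front x of corners [[0.5691999793052673, 0.04019999876618385], [0.6504999995231628, 0.038100000470876694], [0.6492999792098999, -0.009700000286102295], [0.5680000185966492, -0.007600000128149986]]
```

View pics/s6.png

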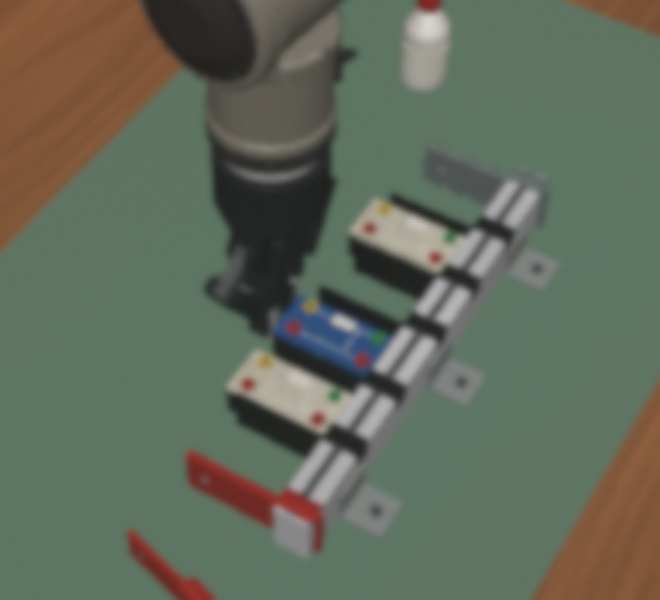

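The module is hard against the rail (tool stalled, 7.7 N) and flush with its neighbours. Back off and check from above.

```bash
python3 -m pendant '[[0,-0.3,0,0,0,0,0.2],[0,-1.5,0,0,0,0,0.2],[0,-4,0,0,0,0,0.2],[0,-6,-4,0,0,0,0.2],[0,-6,-10,0,0,0,0.2],[0,-6,-16,0,0,0,0.2],[0,-6,-22,0,0,0,0.2],[0,-6,-26,0,0,0,0.2]]'; python3 -m pendant '[[0,0,0,0,0,0,0.2],[0,0,0,0,0,0,0.2]]'; python3 -c "
from h import *
module('wrist',save='pics/m7.png');module('scene');module('side')
for n in ('scene','side'):
  p=robot.grab_frame(n)[0];a=cv2.imread(f'pics/{n}0.png');cv2.imwrite(f'pics/d_{n}.png',cv2.absdiff(p,a)*2)
  for l in ('cleaner','screwdriver','seated_left'):
    print(n,l,[(np.round(r['at'],1).tolist(),round(r['confidence'],2)) for r in robot.search_frame(l,n)][:3])
plan([0,0,0])"
```

```text
time_s: 20.48
eef_pos: [0.5015, 0.0142, 0.2723]
orientation: [0.702, 0.712, 0.001, 0.002]
force: [1.0, 0.3, -0.0]
grip_width: 0.197
time_s: 20.72
eef_pos: [0.5007, 0.0143, 0.2682]
orientation: [0.702, 0.712, -0.0, -0.0]
force: [-0.2, -0.1, -0.4]
grip_width: 0.201
wrist module centre [0.609  0.0153] yaw 0.7 size [np.float32(0.0362), np.float32(0.0798)] front x of corners [[0.6486999988555908, 0.033799998462200165], [0.6491000056266785, -0.002300000051036477], [0.5692999958992004, -0.0032999999821186066], [0.5688999891281128, 0.03290000185370445]]
scene module centre [0.6086 0.015 ] yaw 0.8 size [np.float32(0.0436), np.float32(0.0734)] front x of corners [[0.6449999809265137, 0.037300001829862595], [0.6456000208854675, -0.006300000008195639], [0.5722000002861023, -0.007300000172108412], [0.5716000199317932, 0.03629999980330467]]
side module centre [0.6087 0.0154] yaw -1.0 size [np.float32(0.0471), np.float32(0.0826)] front x of corners [[0.567799985408783, 0.03970000147819519], [0.6503999829292297, 0.03819999843835831], [0.6496000289916992, -0.008899999782443047], [0.5669000148773193, -0.007400000002235174]]
scene cleaner []
scene screwdriver [([131.8, 323.6], 0.65)]
scene seated_left [([317.2, 180.6], 0.81), ([314.7, 190.0], 0.16)]
side cleaner [([263.1, 323.3], 0.85), ([250.9, 192.7], 0.24)]
side screwdriver [([327.6, 146.0], 0.85), ([215.2, 234.3], 0.64), ([262.9, 320.8], 0.47)]
side seated_left [([245.7, 247.7], 0.98), ([247.1, 191.0], 0.24)]
t 21.275 pos [0.5014 0.0142 0.2691] yaw 90.86 tilt [ 0. -0. -1.] F [ 0.38 -1.2   0.61] grip 0.2
shift cm [ -0.67 -50.15  26.92] tool-z turn None
```

View pics/m7.png

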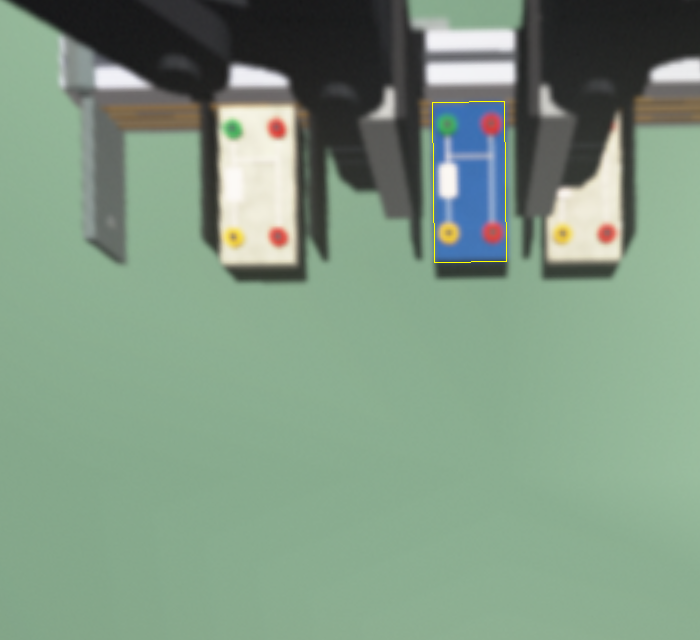

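View pics/d_scene.png

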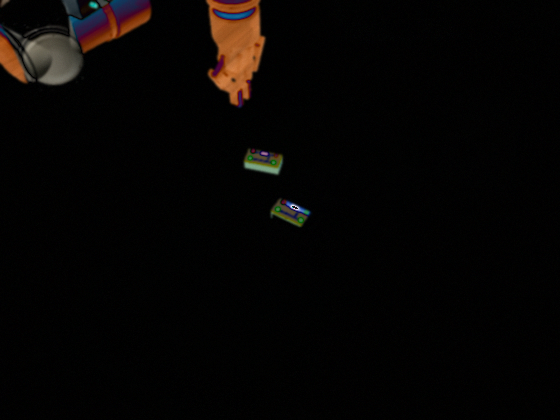

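Wrist view: the module's blue top spans rows 101–262, level with the seated modules' ends, centred between dividers 3 and 4. The difference picture shows only the module (old place 263,160; new place 290,212) and the arm have changed. Handing in.

```bash
python3 -c "
from plant import robot
print(robot.sign_off())"
```

```text
the job is handed in; nothing more can be done
None
```

The module is home in the third gap from the red end, between divider4 and divider3, and the job is handed in at about 21 s of the 64 s.

**Counting slide:** I ran a closed fingertip along the top of the rail from the red end plate (on the robot's right) over divider5 and then divider4. Contact showed on each crest at z ≈ 43.4 mm with 10–13 N.

**Pushing:** I pushed the module flat along the bench, first sideways with two spread fingers to square it, then from behind until it stopped against the rail. The tool stalled there at 7.7 N. The module was never gripped or lifted.

**Last checks:**
- **Position:** the module's inner end measured x ≈ 0.649 m, against a rail front of about 0.648–0.650 m. Its ends line up with the seated modules.
- **Squareness:** the wrist camera gave a yaw of 0.7° against about 0.9° for the frame. The side camera read -1.0°, but its fit was rougher because it catches the module's side face; all three readings are within the 0.1 rad (5.7°) limit.
- **Nothing else moved:** a before/after difference of the scene picture shows only the module and the arm changed.
- **One miss:** the network did not find the bottle in the last scene picture. The side camera found it where it was, and the difference picture shows no change there.
- **Arm:** it is clear of everything, with the tool 0.27 m above the bench.

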